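# Close the vitamin organizer's lids in one fingertip pass

### The arm

A 6-joint arm with a two-finger parallel gripper is mounted at the origin on the work surface. World frame = base frame: x ahead of the robot, y to its left, z up, the work surface at z = 0. Lengths are in m, angles in rad, forces in N, time in s.
With the tool pointing down it reaches from about 0.3 to 0.875 m from the base axis. Payload 4.2 kg.
Tool frame: the origin (TCP) lies between the finger pads, 19 mm behind the fingertips; this is the grasp point; z points along the fingers, y is the line along which they close (so a half turn about z gives the same grasp; the last joint's range is limited). The gripper opens to 85 mm and grips with 20 to 120 N. Pads are 22 mm wide; open, the fingers measure 114 mm over their backs; the gripper's body (76 mm by 85 mm) begins 54 mm behind the grasp point. The pads swing forward as they close: fully open they stand 13 mm farther back than shut.
Start: joints at [-1.162, 0.32, 1.565, -0, 1.257, -0.02], TCP at [0.239, -0.523, 0.25] pointing down, gripper open.
Joint ranges: [-3.11, 3.11], [-0.84, 2.01], [0.21, 2.61], [-1.34, 4.49], [0.05, 2.63], [-2.56, 2.56]. Speed limits (rad/s): [2.57, 2.57, 3.14, 3.14, 3.14, 3.14].

### API

Orientations are given as a unit quaternion [x, y, z, w].
In Python, from bench import robot, get_image gives the robot as it stands. The module is installed in compiled form; this text tells all that it offers.
- The arm moves only by the tool play_rows, never from a script. Its argument "rows" is a list of rows, each an object of numbers: "tx", "ty", "tz": the shift along the tool's x, y, z in m; "ax", "ay", "az": the turn, a rotation vector about the tool's x, y, z in rad. A call has 1 to 20 rows; each row shifts and turns the commanded pose from where the row before left it, along the tool's axes as they then stand; what a row does not reach is not made up. A row lasts 1/12 s, in which the tool goes at most 41.7 mm and 7.16 degrees, less where a joint would pass 70% of its speed; a pose out of reach is approached as far as the arm can. A call is refused whole if a number of a shift passes 0.0417 or a number of a turn 0.125, either way. A call with a gripper value outside its range is refused whole. "claw" is the opening, from 0 (shut) to 1 (fully open), set as the call begins (left out, the last holds). The fingers move at their own pace and stop on an object; "squeeze" is the grip in N (left out, the last holds). Time passes only in rows, so rows that do not move let the fingers close. It gives the time, the measured TCP pose, the force, the opening and the grip force at its end, in the units of the state.
- robot.sense(): the state, without advancing time (a new reading comes with each control period).
- get_image(name): name is "scene" or "side" or "wrist"; returns a dict with "frame" (384x512x3 uint8, red, green, blue), "fx", "fy", "cx", "cy" (pixels), "R" (3x3) and "t" (3): a world point X has camera coordinates R X + t. Camera axes: x right, y down, z forward; pixel columns grow to the right and rows downward; lengths in m; the calibration is good to about 2 mm. A picture is of the moment at which its call begins. There is no depth.
- robot.sign_off(): hands the job in; it is judged then, once.
The state is a dict: "t": time; "qpos": joint angles; "joint_vel": joint speeds; "joint_torque": joint torques, N m; "ee_pos": TCP position; "eef_rot": TCP orientation; "wrist_force": force on the tool from outside, world axes, zero at the start; "ft_torque": the same for the moment, N m; "width": opening from 0.0 (shut) to 1.0 (fully open); "gripper_force": force on a finger pad.
Only numpy, scipy, OpenCV 4.12 (cv2) and the standard library are available. Lean on these libraries where they do the work, as an engineer would, in place of code of your own. Each camera call takes 0.05 s, during which the arm holds its last target. There are 200 camera calls.

### The job

All five lids of the vitamin organizer stand ajar: shut them in one light pass of the fingertips along the top of the row, starting at the end from which you meet each lid at its hinge first, so that the lids fold down one after another, in order. Do not take the hand away from the row until the last lid is shut, then draw it clear. Touch gently, do not shove, lift or grasp the organizer, and leave the tumbler, mug, teaspoon and bin alone.

Things in the scene. Friction and masses are not known exactly. Their poses are not given: they have to be found in the camera images.
- organizer: Loose white plastic box 200 (x) x 50 (y) x 34 mm high, about 0.5 kg, at any yaw, held only by its weight (a sideways push of a few newtons slides it). Five cells in a row along x, 39.4 mm apart; every lid is hinged across the row on the -x side of its cell, so the pass runs from the -x end to the +x end. Origin at the centre of its underside, z up.
- row_start (a point): Point on the organizer's -x end, mid-width, at the height of the closed lids' top (37 mm above the ledge): lid 1 begins 1.5 mm from here.
- row_end (a point): Point on the organizer's +x end, mid-width, at the height of the closed lids' top (37 mm above the ledge): lid 5's free edge lies 3.4 mm from here when shut.
- lid1 (a joint): Hinge angle of lid 1 of 5, counted from the -x end, rad: 0 = shut, grows as its free (+x) edge rises; starts at 0.45 to 0.9. Friction (0.003 N m) keeps it where left; no spring or latch. Stiff grey plate 37.5 mm along the row, 48 wide, 3 thick; hinge axis across the box at organizer x = -98.5, z = 34 mm. Shut, its top lies 37 mm above the ledge and is rigid.
- lid2 (a joint): Hinge angle of lid 2 of 5, counted from the -x end, rad: 0 = shut, grows as its free (+x) edge rises; starts at 0.45 to 0.9. Friction (0.003 N m) keeps it where left; no spring or latch. Stiff grey plate 37.5 mm along the row, 48 wide, 3 thick; hinge axis across the box at organizer x = -59.1, z = 34 mm. Shut, its top lies 37 mm above the ledge and is rigid.
- lid3 (a joint): Hinge angle of lid 3 of 5, counted from the -x end, rad: 0 = shut, grows as its free (+x) edge rises; starts at 0.45 to 0.9. Friction (0.003 N m) keeps it where left; no spring or latch. Stiff grey plate 37.5 mm along the row, 48 wide, 3 thick; hinge axis across the box at organizer x = -19.7, z = 34 mm. Shut, its top lies 37 mm above the ledge and is rigid.
- lid4 (a joint): Hinge angle of lid 4 of 5, counted from the -x end, rad: 0 = shut, grows as its free (+x) edge rises; starts at 0.45 to 0.9. Friction (0.003 N m) keeps it where left; no spring or latch. Stiff grey plate 37.5 mm along the row, 48 wide, 3 thick; hinge axis across the box at organizer x = 19.7, z = 34 mm. Shut, its top lies 37 mm above the ledge and is rigid.
- lid5 (a joint): Hinge angle of lid 5 of 5, counted from the -x end, rad: 0 = shut, grows as its free (+x) edge rises; starts at 0.45 to 0.9. Friction (0.003 N m) keeps it where left; no spring or latch. Stiff grey plate 37.5 mm along the row, 48 wide, 3 thick; hinge axis across the box at organizer x = 59.1, z = 34 mm. Shut, its top lies 37 mm above the ledge and is rigid.
- tumbler: Bystander: loose glass tumbler, 70 mm across, 100 mm tall, standing 105 to 130 mm to the organizer's +y side (centre to centre line). Origin at the centre of its underside.
- mug: Bystander: loose white ceramic mug, 82 mm across, 92 mm tall, with a handle at its +y. Origin at the centre of its underside.
- teaspoon: Bystander: loose steel teaspoon 140 mm long lying flat along its x axis. Origin at the underside of its middle.
- bin: Bystander: loose small round white pedal bin with a grey lid and steel pedal, 146 mm across, 176 mm tall. Origin at the centre of its underside.
Things that resemble listed ones, but are neither listed nor needed, are in the scene too. Several things have the shape of the organizer; the one meant has the colours described above.

How it is judged:
By the outcome, as a careful person would: the job done as asked, in the order asked, and still so for the second after the job is handed in, with the robot touching nothing.
It also fails if it takes over 38 s, if anything falls off the work surface, if the arm or the gripper's body presses on something with over 40 N, if the wrist force passes 120 N, or if a joint passes its speed limit or range.

## Working session

There is one attempt and no reset: what is moved stays moved. The work goes in short steps, Python scripts to look and compute and a tool call to move; the robot and the scene stay as the last step left them, time stands still between calls to the robot, and variables do not carry over. Pictures are saved under pics/ and viewed, at most 10 in all, crops included, and the job is handed in when it is done.

Besides the shell and the picture viewer there is one more tool, called as a command line: name --argument value ..., lists and objects as JSON in quotes. play_rows: Moves the arm, as the interface text tells. Its arguments: {"type":"object","properties":{"rows":{"type":"array","items":{"type":"object","properties":{"tx":{"type":"number"},"ty":{"type":"number"},"tz":{"type":"number"},"ax":{"type":"number"},"ay":{"type":"number"},"az":{"type":"number"}}}},"claw":{"type":"number"},"squeeze":{"type":"number"}},"required":["rows"]}

```bash
mkdir -p pics; cat > h.py <<'E'
import numpy as np, cv2
from bench import robot, get_image
def ray(im,u,v):
    R=np.array(im["R"]);t=np.array(im["t"]);d=R.T@np.array([(u-im["cx"])/im["fx"],(v-im["cy"])/im["fy"],1]);return -R.T@t,d
def onz(im,u,v,z):
    o,d=ray(im,u,v);return o+d*(z-o[2])/d[2]
def proj(im,X):
    c=np.array(im["R"])@np.array(X)+np.array(im["t"]);return np.array([im["fx"]*c[0]/c[2]+im["cx"],im["fy"]*c[1]/c[2]+im["cy"]])
E
python3 - <<'E'
from h import *
ims=[get_image(n) for n in("scene","side")]
import pickle;pickle.dump(ims,open("ims.pkl","wb"))
f=np.vstack([i["frame"][:,:,::-1] for i in ims])
cv2.imwrite("pics/a.png",cv2.resize(ims[0]["frame"][:,:,::-1],(800,600)));cv2.imwrite("pics/b.png",cv2.resize(ims[1]["frame"][:,:,::-1],(800,600)))
print(robot.sense())
for i in ims:print(-np.array(i["R"]).T@i["t"])
E
```

```text
{'t': 0.1, 'qpos': array([-1.16199449e+00,  3.20239176e-01,  1.56553027e+00, -1.38937243e-05,
        1.25742409e+00, -1.99945668e-02]), 'joint_vel': array([ 7.29784219e-04, -2.53832339e-03, -2.35009733e-03, -6.93231838e-04,
       -1.56108592e-03, -7.06724740e-05]), 'joint_torque': array([ 2.95082446e-04, -4.16410697e+01, -2.34704000e+01, -3.60923153e-06,
        4.87488607e-03,  1.41152208e-05]), 'ee_pos': array([ 0.23891598, -0.52258466,  0.24927027]), 'eef_rot': array([ 9.77103840e-01,  2.12761476e-01, -1.61112797e-04, -7.84087204e-04]), 'wrist_force': array([-0.29455632,  0.57575035,  0.10002733]), 'ft_torque': array([ 0.01828273, -0.04982546,  0.02417877]), 'gripper_force': 0.0, 'width': 0.9983086213392024}
[ 0.92754568 -0.93938455  0.70797159]
[-0.00930988  0.8849784   0.8875787 ]
```

View pics/a.png

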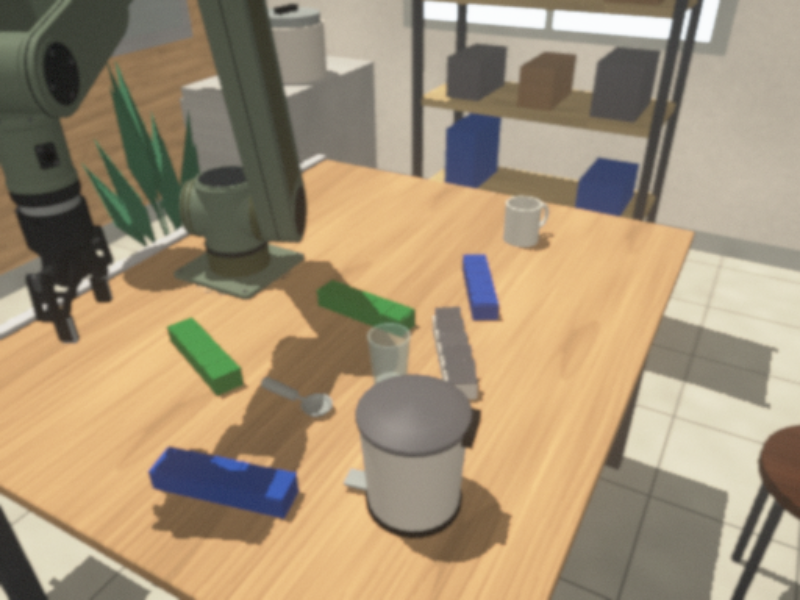

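View pics/b.png

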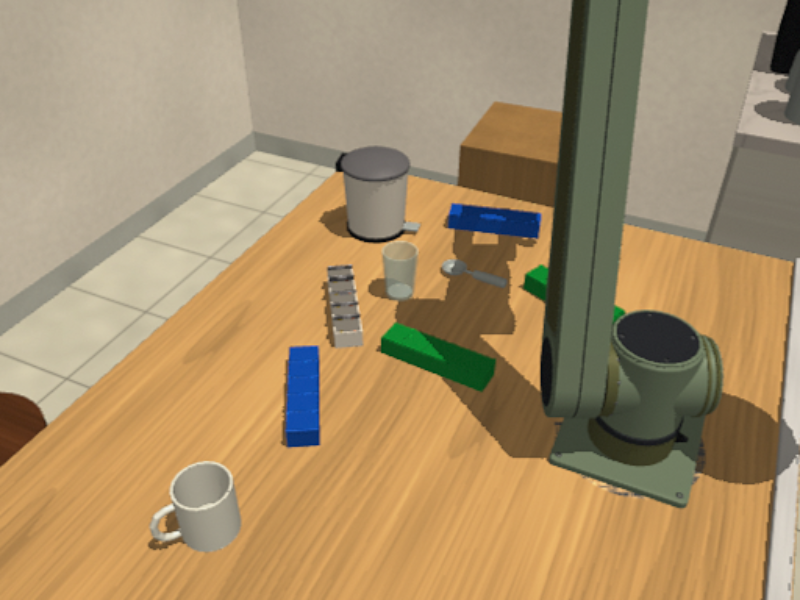

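The organizer candidates in scene.png (800x600) are the white/grey one (455,350), two blue (480,287) and (225,482), and two green (365,305) and (205,355). Only (455,350), which is (343,305) in the side view, is white with grey lids. I'll confirm it in an enlarged crop.

```bash
python3 - <<'E'
from h import *
import pickle
ims=pickle.load(open("ims.pkl","rb"))
a=ims[0]["frame"][185:265,265:315,::-1];b=ims[1]["frame"][160:230,200:280,::-1]
a=cv2.resize(a,(375,600),interpolation=cv2.INTER_CUBIC);b=cv2.resize(b,(400,350),interpolation=cv2.INTER_CUBIC)
c=np.zeros((600,785,3),np.uint8);c[:,:375]=a;c[:350,385:]=b
cv2.imwrite("pics/c.png",c)
s=640/800
# rough ends
for u,v in((343,268),(347,340)):print(onz(ims[1],u*.64,v*.64,.02))
for u,v in((449,310),(462,390)):print(onz(ims[0],u*.64,v*.64,.03))
print("tumbler",onz(ims[1],400*.64,292*.64,0),onz(ims[0],388*.64,378*.64,0))
E
```

```text
[ 0.6130737 -0.1950541  0.02     ]
[ 0.50025841 -0.00100232  0.02      ]
[0.50010342 0.01187129 0.03      ]
[ 0.61775028 -0.18885073  0.03      ]
tumbler [ 4.86429106e-01 -1.95516090e-01 -1.11022302e-16] [ 0.48027455 -0.18606381  0.        ]
```

View pics/c.png

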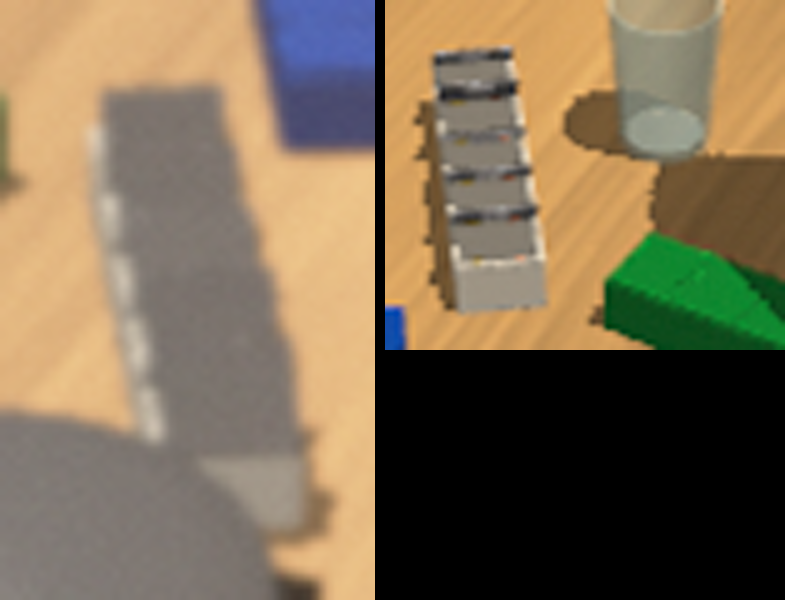

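The crop confirms it: a white box with grey lids. In the side crop the free edges face the camera, so the -x end is by the bin (world about 0.615,-0.195) and the +x end is at about (0.50,0.0). The tumbler lies on the +y side, which fits. Next I'll refine the pose and locate the bin.

```bash
python3 - <<'E'
from h import *
import pickle
A,B=pickle.load(open("ims.pkl","rb"))
s=lambda x,y,z:onz(B,200+(x-385)/5,160+y/5,z)
c=lambda x,y,z:onz(A,265+x/7.5,185+y/7.5,z)
print("side +x top",s(455,264,.034),s(545,258,.034),"bot",s(458,311,0),s(545,304,0))
print("scene -x right top",c(305,458,.035),"bot",c(302,530,0))
# bin: base outline & lid
print("bin base L/R/near side",[onz(B,u*.64,v*.64,z) for u,v,z in((346,229,0),(406,230,0),(376,240,0))])
print("bin lid side",[onz(B,u*.64,v*.64,.17) for u,v in((342,166),(411,166),(376,180))])
print("bin scene base",[onz(A,u*.64,v*.64,0) for u,v in((368,500),(462,496),(414,530))])
print("bin lid scene",[onz(A,u*.64,v*.64,.17) for u,v in((356,418),(472,418),(414,378),(414,452))])
E
```

```text
side +x top [0.52192432 0.00478416 0.034     ] [ 0.47926636 -0.02123945  0.034     ] bot [ 5.21592953e-01  5.21300644e-03 -1.11022302e-16] [ 4.80128539e-01 -2.11305186e-02  1.11022302e-16]
scene -x right top [ 0.63628573 -0.17031759  0.035     ] bot [ 0.63532202 -0.16591012  0.        ]
bin base L/R/near side [array([ 0.69324318, -0.35589778,  0.        ]), array([ 0.57133201, -0.40967167,  0.        ]), array([ 0.61322725, -0.3444091 ,  0.        ])]
bin lid side [array([ 0.68065474, -0.32860142,  0.17      ]), array([ 0.55327802, -0.39005001,  0.17      ]), array([ 0.59142641, -0.30539538,  0.17      ])]
bin scene base [array([ 0.58693742, -0.42790239,  0.        ]), array([ 0.69690055, -0.36068701,  0.        ]), array([ 0.66539047, -0.44196731,  0.        ])]
bin lid scene [array([ 0.59144601, -0.45075254,  0.17      ]), array([ 0.71355711, -0.38532239,  0.17      ]), array([ 0.61728679, -0.35114693,  0.17      ]), array([ 0.6787197 , -0.46746048,  0.17      ])]
```

play_rows --rows '[{"tx":0.01,"ty":-0.002},{"tx":0.02,"ty":-0.006},{"tx":0.03,"ty":-0.008},{"tx":0.03,"ty":-0.008},{"tx":0.033,"ty":-0.008},{"tx":0.033,"ty":-0.009},{"tx":0.033,"ty":-0.009},{"tx":0.033,"ty":-0.009},{"tx":0.033,"ty":-0.009},{"tx":0.033,"ty":-0.009},{"tx":0.033,"ty":-0.009},{"tx":0.033,"ty":-0.009},{"tx":0.033,"ty":-0.009},{"tx":0.033,"ty":-0.009},{"tx":0.03,"ty":-0.008},{"tx":0.02,"ty":-0.006},{"tx":0.016,"ty":-0.003},{"az":-0.075},{"az":-0.072},{}]' --claw 0

```text
schema error: expected keys tx, ty, tz, ax, ay, az
```

```bash
python3 - <<'E'
from h import *
w=get_image("wrist");b=get_image("side")
import pickle;pickle.dump([w,b],open("w.pkl","wb"))
S=cv2.resize(b["frame"][60:240,180:320,::-1],(420,540),interpolation=cv2.INTER_CUBIC)
W=cv2.resize(w["frame"][:,:,::-1],(512,384))
cv2.imwrite("pics/d.png",cv2.resize(w["frame"][:,:,::-1],(800,600)))
cv2.imwrite("pics/e.png",S)
s=robot.sense();print(s["ee_pos"],s["eef_rot"],s["width"],s["wrist_force"],s["qpos"],s["t"])
for p in((.611,-.178,.037),(.5015,-.010,.037),(.556,-.094,0)):print(proj(w,p)/.64,proj(b,p))
E
```

```text
[ 0.23897239 -0.52272367  0.24953375] [ 9.77106049e-01  2.12752251e-01 -9.91087271e-05 -4.88313806e-04] 1.0018876774691678 [ 1.65083943 -0.97618552  0.44675312] [-1.16200442e+00  3.20026560e-01  1.56516633e+00 -6.11789920e-06
  1.25739628e+00 -1.99879366e-02] 0.2
[  46.9572311  -780.90018202] [217.27172004 170.02821884]
[-362.4711065  -678.16558308] [222.98989199 210.90938961]
[ -82.23817247 -600.10023294] [220.53650142 199.25396553]
```

View pics/d.png

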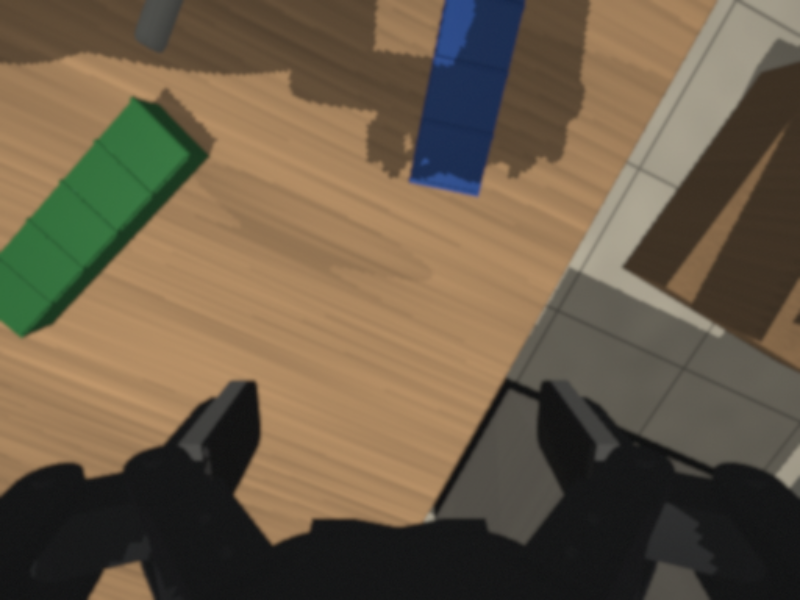

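The move was refused because every row needs all six keys, so this view is from the start pose: a green box at left (100,220) and a blue one at top (460,100). Sending it again in full.

play_rows --rows '[{"tx":0.01,"ty":-0.002,"tz":0,"ax":0,"ay":0,"az":0},{"tx":0.02,"ty":-0.006,"tz":0,"ax":0,"ay":0,"az":0},{"tx":0.03,"ty":-0.008,"tz":0,"ax":0,"ay":0,"az":0},{"tx":0.03,"ty":-0.008,"tz":0,"ax":0,"ay":0,"az":0},{"tx":0.033,"ty":-0.008,"tz":0,"ax":0,"ay":0,"az":0},{"tx":0.033,"ty":-0.009,"tz":0,"ax":0,"ay":0,"az":0},{"tx":0.033,"ty":-0.009,"tz":0,"ax":0,"ay":0,"az":0},{"tx":0.033,"ty":-0.009,"tz":0,"ax":0,"ay":0,"az":0},{"tx":0.033,"ty":-0.009,"tz":0,"ax":0,"ay":0,"az":0},{"tx":0.033,"ty":-0.009,"tz":0,"ax":0,"ay":0,"az":0},{"tx":0.033,"ty":-0.009,"tz":0,"ax":0,"ay":0,"az":0},{"tx":0.033,"ty":-0.009,"tz":0,"ax":0,"ay":0,"az":0},{"tx":0.033,"ty":-0.009,"tz":0,"ax":0,"ay":0,"az":0},{"tx":0.033,"ty":-0.009,"tz":0,"ax":0,"ay":0,"az":0},{"tx":0.03,"ty":-0.008,"tz":0,"ax":0,"ay":0,"az":0},{"tx":0.02,"ty":-0.006,"tz":0,"ax":0,"ay":0,"az":0},{"tx":0.016,"ty":-0.003,"tz":0,"ax":0,"ay":0,"az":0},{"tx":0,"ty":0,"tz":0,"ax":0,"ay":0,"az":-0.075},{"tx":0,"ty":0,"tz":0,"ax":0,"ay":0,"az":-0.072},{"tx":0,"ty":0,"tz":0,"ax":0,"ay":0,"az":0}]' --claw 0

```text
t: 1.87
ee_pos: [0.6274, -0.2014, 0.2496]
eef_rot: [0.959, 0.285, -0.0, -0.0]
wrist_force: [-0.2, 1.0, 1.2]
width: 0.003
gripper_force: 0.0
```

```bash
python3 - <<'E'
from h import *
w=get_image("wrist");b=get_image("side")
import pickle;pickle.dump([w,b],open("w.pkl","wb"))
cv2.imwrite("pics/f.png",cv2.resize(w["frame"][:,:,::-1],(800,600)))
s=robot.sense();print(s["ee_pos"],s["eef_rot"],s["width"],s["wrist_force"],s["qpos"],s["t"])
for p in((.611,-.178,.037),(.5015,-.010,.037),(.556,-.094,0)):print(proj(w,p)/.64,proj(b,p))
E
```

```text
[ 0.62704448 -0.20205909  0.24987874] [ 9.59056808e-01  2.83213713e-01 -9.96376332e-05 -1.48042468e-04] 0.0006260465367293056 [-1.18052972 -0.2478775  -0.47107408] [-3.29248409e-01  4.53851624e-01  1.35471710e+00  1.30044928e-04
  1.33335770e+00  6.67230561e-01] 1.9667
[359.63205499 270.30255195] [217.27172004 170.02821884]
[ 86.48735927 270.11485812] [222.98989199 210.90938961]
[239.37410269 261.16910716] [220.53650142 199.25396553]
```

View pics/f.png

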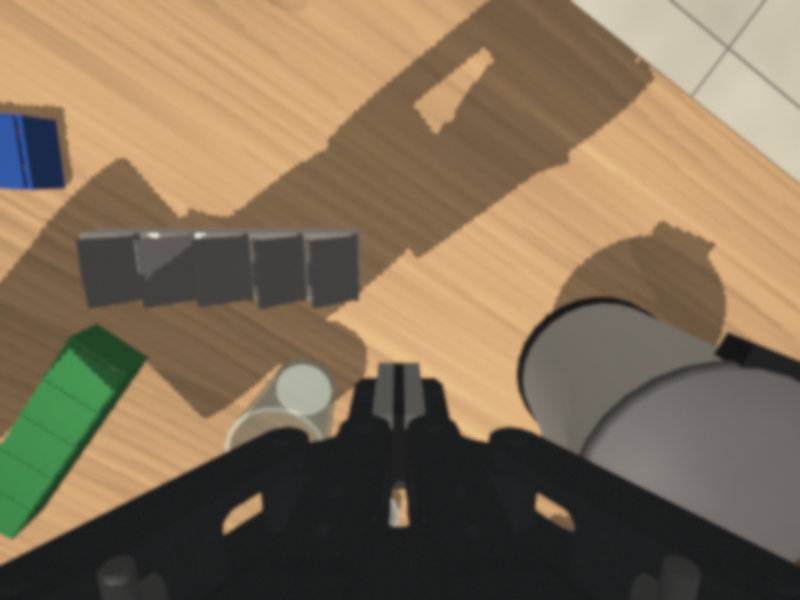

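The row spans (85..360, 232..300), and my estimated ends project to (359,270) and (86,270). That matches, and the tool's -y is aligned with the row. Descending and checking the fingertip length.

play_rows --rows '[{"tx":0,"ty":0,"tz":0.01,"ax":0,"ay":0,"az":0},{"tx":0,"ty":0,"tz":0.02,"ax":0,"ay":0,"az":0},{"tx":0,"ty":0,"tz":0.03,"ax":0,"ay":0,"az":0},{"tx":0,"ty":0,"tz":0.03,"ax":0,"ay":0,"az":0},{"tx":0,"ty":0,"tz":0.03,"ax":0,"ay":0,"az":0},{"tx":0,"ty":0,"tz":0.025,"ax":0,"ay":0,"az":0},{"tx":0,"ty":0,"tz":0.015,"ax":0,"ay":0,"az":0},{"tx":0,"ty":0,"tz":0.01,"ax":0,"ay":0,"az":0},{"tx":0,"ty":0,"tz":0,"ax":0,"ay":0,"az":0}]'

```text
t: 2.72
ee_pos: [0.6254, -0.2023, 0.0772]
eef_rot: [0.959, 0.283, -0.002, -0.001]
wrist_force: [0.6, 0.7, -0.2]
width: -0.0
gripper_force: 0.0
```

```bash
python3 - <<'E'
from h import *
w=get_image("wrist");b=get_image("side")
s=robot.sense();p=s["ee_pos"];print(p,s["wrist_force"],s["t"])
for l in(.0,.01,.019,.028):print(l,proj(w,p-[0,0,l])/.64,(proj(b,p-[0,0,l])-[180,120])*4)
W=cv2.resize(w["frame"][140:,60:320,::-1],(390,366))
c=np.zeros((480,800,3),np.uint8);c[:,:400]=cv2.resize(b["frame"][120:240,180:280,::-1],(400,480),interpolation=cv2.INTER_CUBIC);c[:366,410:]=W
cv2.imwrite("pics/g.png",c)
E
```

```text
[ 0.62730553 -0.2028451   0.08032976] [ 1.2751153  -0.25766771  0.8663053 ] 2.8167
0.0 [403.75501416 414.86121775] [143.51394725 132.24509599]
0.01 [403.51631773 398.57684479] [144.09089137 143.12813796]
0.019 [403.3270818  385.66677149] [144.60606736 152.84603213]
0.028 [403.15806115 374.13582645] [145.1174285  162.49196566]
```

View pics/g.png

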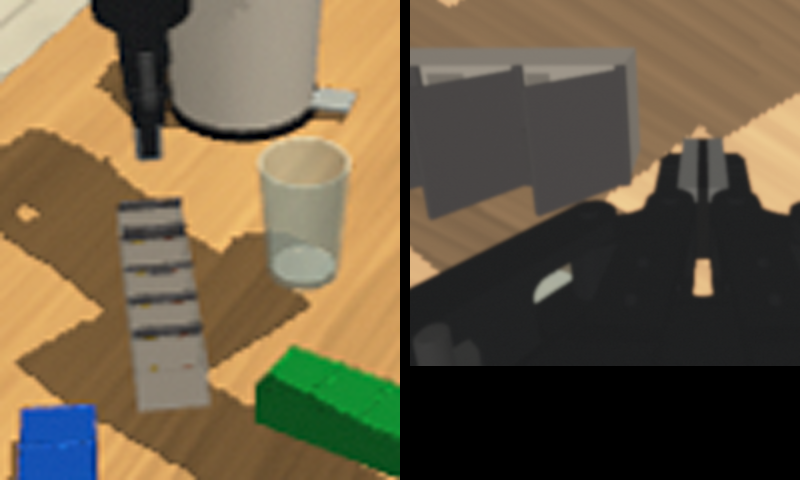

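The tip matches 19 mm of length (side crop row ~157, predicted 153 at its centre), and it stands just before lid 1 in line with the row. Lowering the tip to just above lid-top height.

play_rows --rows '[{"tx":0,"ty":0,"tz":0.008,"ax":0,"ay":0,"az":0},{"tx":0,"ty":0,"tz":0.008,"ax":0,"ay":0,"az":0},{"tx":0,"ty":0,"tz":0.005,"ax":0,"ay":0,"az":0},{"tx":0,"ty":0,"tz":0,"ax":0,"ay":0,"az":0},{"tx":0,"ty":0,"tz":0,"ax":0,"ay":0,"az":0},{"tx":0,"ty":0,"tz":0,"ax":0,"ay":0,"az":0}]'

```text
t: 3.32
ee_pos: [0.6272, -0.2027, 0.0592]
eef_rot: [0.959, 0.284, 0.0, 0.0]
wrist_force: [0.2, -0.2, -0.1]
width: -0.002
gripper_force: 0.0
```

```bash
python3 - <<'E'
from h import *
for _ in range(3):
    get_image("side");s=robot.sense();print(s["ee_pos"],s["wrist_force"],s["t"])
E
```

```text
[ 0.62729183 -0.20274843  0.05935288] [ 1.00344336 -0.79728515  0.22653264] 3.3667
[ 0.6273112  -0.20275807  0.059419  ] [-0.8218603  -0.96653417  0.85118789] 3.4167
[ 0.62730062 -0.20273728  0.05942214] [ 0.05300722  0.36789985 -0.73541684] 3.4667
```

play_rows --rows '[{"tx":0,"ty":-0.002,"tz":0.001,"ax":0,"ay":0,"az":0},{"tx":0,"ty":-0.004,"tz":0.001,"ax":0,"ay":0,"az":0},{"tx":0,"ty":-0.004,"tz":0,"ax":0,"ay":0,"az":0},{"tx":0,"ty":-0.004,"tz":0,"ax":0,"ay":0,"az":0},{"tx":0,"ty":-0.004,"tz":0,"ax":0,"ay":0,"az":0},{"tx":0,"ty":-0.003,"tz":0,"ax":0,"ay":0,"az":0},{"tx":0,"ty":-0.003,"tz":0,"ax":0,"ay":0,"az":0},{"tx":0,"ty":-0.003,"tz":0,"ax":0,"ay":0,"az":0},{"tx":0,"ty":-0.003,"tz":0,"ax":0,"ay":0,"az":0},{"tx":0,"ty":-0.003,"tz":0,"ax":0,"ay":0,"az":0},{"tx":0,"ty":-0.003,"tz":0,"ax":0,"ay":0,"az":0}]'

```text
t: 4.38
ee_pos: [0.6073, -0.1723, 0.0571]
eef_rot: [0.959, 0.284, 0.0, 0.0]
wrist_force: [0.7, 0.3, 0.7]
width: -0.001
gripper_force: 0.1
```

play_rows --rows '[{"tx":0,"ty":-0.003,"tz":0,"ax":0,"ay":0,"az":0},{"tx":0,"ty":-0.003,"tz":0,"ax":0,"ay":0,"az":0},{"tx":0,"ty":-0.003,"tz":0.0005,"ax":0,"ay":0,"az":0},{"tx":0,"ty":-0.003,"tz":0.0005,"ax":0,"ay":0,"az":0},{"tx":0,"ty":0,"tz":0,"ax":0,"ay":0,"az":0}]'

```text
t: 4.8
ee_pos: [0.6016, -0.1626, 0.0568]
eef_rot: [0.959, 0.284, 0.001, 0.001]
wrist_force: [0.9, -2.0, 3.2]
width: -0.002
gripper_force: 1.6
```

```bash
python3 - <<'E'
from h import *
F=[]
for _ in range(4):
    b=get_image("side");s=robot.sense();F.append(s["wrist_force"])
print(s["ee_pos"],np.mean(F,0),s["t"])
w=get_image("wrist")
c=np.zeros((480,800,3),np.uint8);c[:,:400]=cv2.resize(b["frame"][120:240,180:280,::-1],(400,480),interpolation=cv2.INTER_CUBIC);c[:366,410:]=cv2.resize(w["frame"][140:,60:320,::-1],(390,366))
cv2.imwrite("pics/i.png",c)
E
```

```text
[ 0.60115541 -0.16240849  0.05636918] [ 0.57867799 -1.06823778  3.38743558] 5.0
```

View pics/i.png

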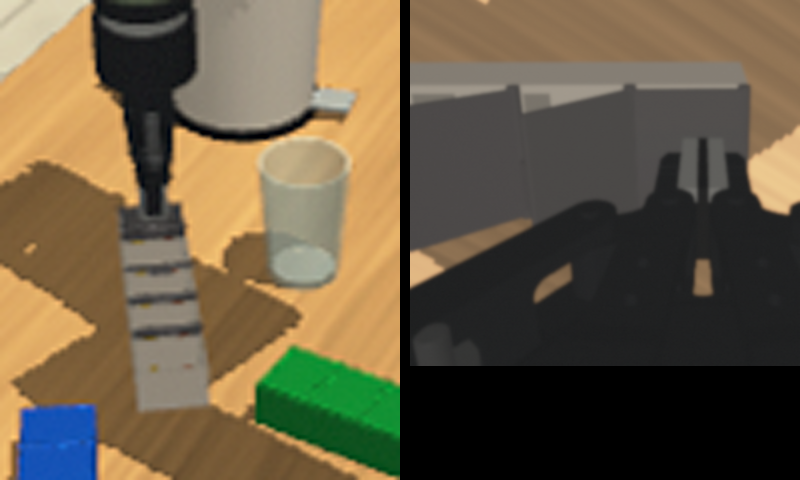

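Lid 1 is folding flat under the tips (side crop (152,210)) with about 3 N of contact. Continuing at this height.

play_rows --rows '[{"tx":0,"ty":-0.003,"tz":0,"ax":0,"ay":0,"az":0},{"tx":0,"ty":-0.003,"tz":0,"ax":0,"ay":0,"az":0},{"tx":0,"ty":-0.003,"tz":0,"ax":0,"ay":0,"az":0},{"tx":0,"ty":-0.003,"tz":0,"ax":0,"ay":0,"az":0},{"tx":0,"ty":-0.003,"tz":0,"ax":0,"ay":0,"az":0},{"tx":0,"ty":-0.003,"tz":0,"ax":0,"ay":0,"az":0},{"tx":0,"ty":-0.003,"tz":0,"ax":0,"ay":0,"az":0}]'

```text
t: 5.63
ee_pos: [0.5891, -0.1444, 0.0559]
eef_rot: [0.959, 0.284, -0.0, -0.0]
wrist_force: [-0.5, -0.4, 0.1]
width: 0.002
gripper_force: 0.2
```

play_rows --rows '[{"tx":0,"ty":-0.003,"tz":0.0002,"ax":0,"ay":0,"az":0},{"tx":0,"ty":-0.003,"tz":0,"ax":0,"ay":0,"az":0},{"tx":0,"ty":-0.003,"tz":0,"ax":0,"ay":0,"az":0},{"tx":0,"ty":-0.003,"tz":0,"ax":0,"ay":0,"az":0},{"tx":0,"ty":-0.003,"tz":0,"ax":0,"ay":0,"az":0},{"tx":0,"ty":-0.003,"tz":0,"ax":0,"ay":0,"az":0}]'

```text
t: 6.13
ee_pos: [0.5794, -0.1294, 0.0558]
eef_rot: [0.959, 0.284, -0.0, -0.0]
wrist_force: [0.3, -0.4, 1.5]
width: -0.006
gripper_force: 0.6
```

```bash
cat > look.py <<'E'
from h import *
import sys
F=[]
for _ in range(4):
    b=get_image("side");s=robot.sense();F.append(s["wrist_force"])
print(s["ee_pos"],np.mean(F,0),s["t"])
w=get_image("wrist")
c=np.zeros((480,800,3),np.uint8);c[:,:400]=cv2.resize(b["frame"][120:240,180:280,::-1],(400,480),interpolation=cv2.INTER_CUBIC);c[:366,410:]=cv2.resize(w["frame"][140:,60:320,::-1],(390,366))
cv2.imwrite(sys.argv[1],c)
E
python3 look.py pics/j.png
```

```text
[ 0.57922079 -0.1291928   0.05577674] [-0.69079054  0.88339801  1.76707223] 6.3333
```

View pics/j.png

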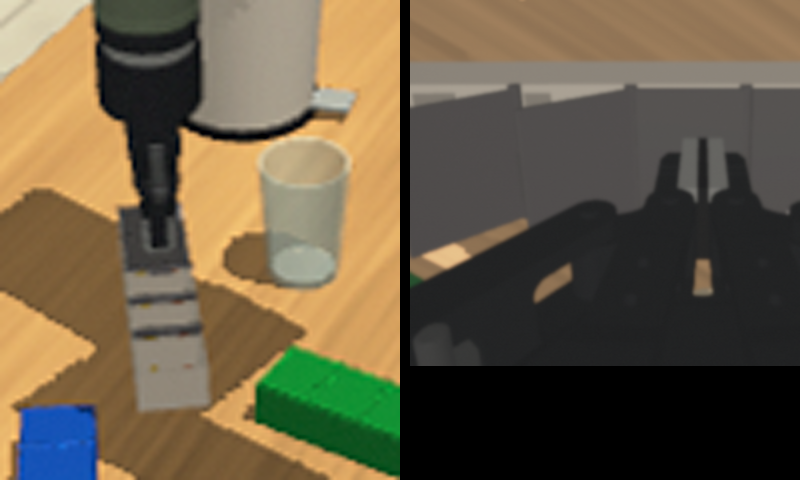

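Lids 1 and 2 are down, the box hasn't moved (its near edge is still at (172,408)), and the force is about 1.8 N. Continuing.

play_rows --rows '[{"tx":0,"ty":-0.003,"tz":0,"ax":0,"ay":0,"az":0},{"tx":0,"ty":-0.003,"tz":0,"ax":0,"ay":0,"az":0},{"tx":0,"ty":-0.003,"tz":0,"ax":0,"ay":0,"az":0},{"tx":0,"ty":-0.003,"tz":0,"ax":0,"ay":0,"az":0},{"tx":0,"ty":-0.003,"tz":0,"ax":0,"ay":0,"az":0},{"tx":0,"ty":-0.003,"tz":0,"ax":0,"ay":0,"az":0},{"tx":0,"ty":-0.003,"tz":0,"ax":0,"ay":0,"az":0},{"tx":0,"ty":-0.003,"tz":0,"ax":0,"ay":0,"az":0},{"tx":0,"ty":-0.003,"tz":0,"ax":0,"ay":0,"az":0},{"tx":0,"ty":-0.003,"tz":0,"ax":0,"ay":0,"az":0}]'

```text
t: 7.22
ee_pos: [0.5631, -0.1042, 0.0558]
eef_rot: [0.959, 0.284, -0.0, -0.0]
wrist_force: [0.7, 0.1, 1.3]
width: -0.002
gripper_force: 0.4
```

```bash
python3 look.py pics/k.png
```

```text
[ 0.56295747 -0.1041658   0.05577307] [-0.51642876  0.40916017  1.62129805] 7.4167
```

play_rows --rows '[{"tx":0,"ty":-0.003,"tz":0,"ax":0,"ay":0,"az":0},{"tx":0,"ty":-0.003,"tz":0,"ax":0,"ay":0,"az":0},{"tx":0,"ty":-0.003,"tz":0,"ax":0,"ay":0,"az":0},{"tx":0,"ty":-0.003,"tz":0,"ax":0,"ay":0,"az":0},{"tx":0,"ty":-0.003,"tz":0,"ax":0,"ay":0,"az":0},{"tx":0,"ty":-0.003,"tz":0,"ax":0,"ay":0,"az":0},{"tx":0,"ty":-0.003,"tz":0,"ax":0,"ay":0,"az":0},{"tx":0,"ty":-0.003,"tz":0,"ax":0,"ay":0,"az":0},{"tx":0,"ty":-0.003,"tz":0,"ax":0,"ay":0,"az":0},{"tx":0,"ty":-0.003,"tz":0,"ax":0,"ay":0,"az":0},{"tx":0,"ty":-0.003,"tz":0,"ax":0,"ay":0,"az":0},{"tx":0,"ty":-0.003,"tz":0,"ax":0,"ay":0,"az":0}]'

```text
t: 8.47
ee_pos: [0.544, -0.0743, 0.0561]
eef_rot: [0.959, 0.284, 0.001, 0.0]
wrist_force: [1.6, -1.2, 1.6]
width: 0.001
gripper_force: 1.2
```

```bash
python3 look.py pics/l.png
```

```text
[ 0.54381954 -0.07402543  0.0560909 ] [0.26538289 0.79045806 2.77814893] 8.6667
```

View pics/l.png

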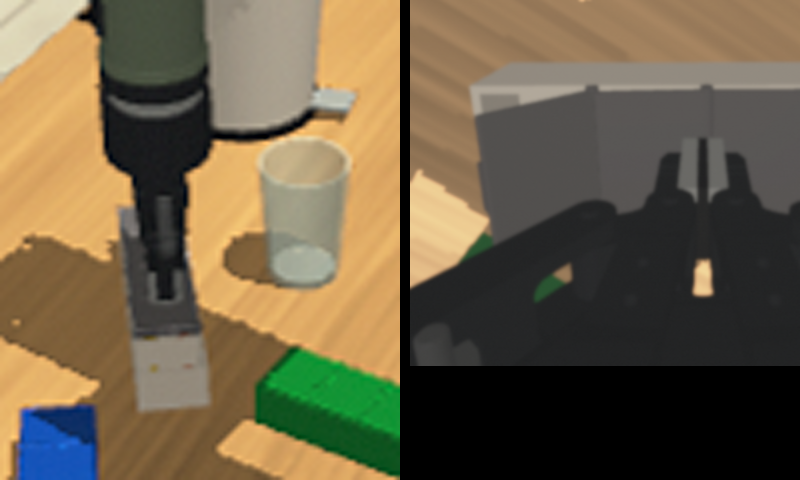

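Lids 1–3 are shut, the tips stand at the start of lid 4, the box is unmoved and the force is about 2.8 N. Going on over lids 4 and 5.

play_rows --rows '[{"tx":0,"ty":-0.003,"tz":0,"ax":0,"ay":0,"az":0},{"tx":0,"ty":-0.003,"tz":0,"ax":0,"ay":0,"az":0},{"tx":0,"ty":-0.003,"tz":0,"ax":0,"ay":0,"az":0},{"tx":0,"ty":-0.003,"tz":0,"ax":0,"ay":0,"az":0},{"tx":0,"ty":-0.003,"tz":0,"ax":0,"ay":0,"az":0},{"tx":0,"ty":-0.003,"tz":0,"ax":0,"ay":0,"az":0},{"tx":0,"ty":-0.003,"tz":0,"ax":0,"ay":0,"az":0},{"tx":0,"ty":-0.003,"tz":0,"ax":0,"ay":0,"az":0},{"tx":0,"ty":-0.003,"tz":0,"ax":0,"ay":0,"az":0},{"tx":0,"ty":-0.003,"tz":0,"ax":0,"ay":0,"az":0},{"tx":0,"ty":-0.003,"tz":0,"ax":0,"ay":0,"az":0}]'

```text
t: 9.63
ee_pos: [0.5257, -0.0466, 0.0559]
eef_rot: [0.959, 0.284, 0.0, 0.0]
wrist_force: [0.6, -0.8, 1.7]
width: -0.002
gripper_force: 0.5
```

```bash
python3 look.py pics/m.png
```

```text
[ 0.52519746 -0.04609285  0.05574435] [-0.39998731  1.62480838  2.47100605] 9.8333
```

Now at x ≈ +57 in the organizer frame. The last 36 mm goes to lid 5's free edge.

play_rows --rows '[{"tx":0,"ty":-0.003,"tz":0,"ax":0,"ay":0,"az":0},{"tx":0,"ty":-0.003,"tz":0,"ax":0,"ay":0,"az":0},{"tx":0,"ty":-0.003,"tz":0,"ax":0,"ay":0,"az":0},{"tx":0,"ty":-0.003,"tz":0,"ax":0,"ay":0,"az":0},{"tx":0,"ty":-0.003,"tz":0,"ax":0,"ay":0,"az":0},{"tx":0,"ty":-0.003,"tz":0,"ax":0,"ay":0,"az":0},{"tx":0,"ty":-0.003,"tz":0,"ax":0,"ay":0,"az":0},{"tx":0,"ty":-0.003,"tz":0,"ax":0,"ay":0,"az":0},{"tx":0,"ty":-0.003,"tz":0,"ax":0,"ay":0,"az":0},{"tx":0,"ty":-0.003,"tz":0,"ax":0,"ay":0,"az":0},{"tx":0,"ty":-0.003,"tz":0,"ax":0,"ay":0,"az":0},{"tx":0,"ty":-0.002,"tz":0,"ax":0,"ay":0,"az":0}]'

```text
t: 10.88
ee_pos: [0.5064, -0.017, 0.0557]
eef_rot: [0.959, 0.284, -0.0, -0.0]
wrist_force: [0.2, -1.0, 0.7]
width: -0.0
gripper_force: 0.3
```

```bash
python3 look.py pics/n.png
```

```text
[ 0.50638277 -0.01708983  0.05574106] [-0.24643494  1.05838914  1.06175186] 11.0833
```

View pics/n.png

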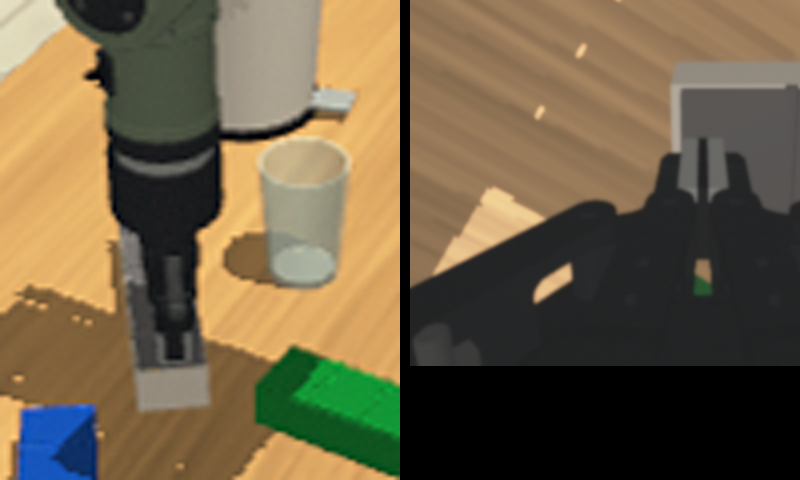

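Lid 5 lies flat under the tips at (175,350), with the box unmoved. All lids are shut, so I'll draw straight up, clear of the row.

play_rows --rows '[{"tx":0,"ty":0,"tz":-0.003,"ax":0,"ay":0,"az":0},{"tx":0,"ty":0,"tz":-0.008,"ax":0,"ay":0,"az":0},{"tx":0,"ty":0,"tz":-0.015,"ax":0,"ay":0,"az":0},{"tx":0,"ty":0,"tz":-0.025,"ax":0,"ay":0,"az":0},{"tx":0,"ty":0,"tz":-0.03,"ax":0,"ay":0,"az":0},{"tx":0,"ty":0,"tz":-0.03,"ax":0,"ay":0,"az":0},{"tx":0,"ty":0,"tz":-0.03,"ax":0,"ay":0,"az":0},{"tx":0,"ty":0,"tz":-0.025,"ax":0,"ay":0,"az":0},{"tx":0,"ty":0,"tz":-0.015,"ax":0,"ay":0,"az":0},{"tx":0,"ty":0,"tz":-0.005,"ax":0,"ay":0,"az":0},{"tx":0,"ty":0,"tz":0,"ax":0,"ay":0,"az":0},{"tx":0,"ty":0,"tz":0,"ax":0,"ay":0,"az":0}]'

```text
t: 12.13
ee_pos: [0.5061, -0.0173, 0.2412]
eef_rot: [0.959, 0.284, -0.001, -0.0]
wrist_force: [0.2, -0.2, -0.0]
width: 0.002
gripper_force: 0.0
```

```bash
python3 - <<'E'
from h import *
import pickle
b=get_image("side");b0=pickle.load(open("ims.pkl","rb"))[1]
for n,i in(("before",b0),("after",b)):
    h=cv2.cvtColor(i["frame"],cv2.COLOR_RGB2HSV)
    m=cv2.inRange(h,(0,0,30),(179,45,255))[165:225,205:238]
    ys,xs=np.nonzero(m);print(n,xs.min()+205,xs.max()+205,ys.min()+165,ys.max()+165)
    # brightness along the row's centreline at z=.037: open lids show dark free edges and rays into cells
    P=[proj(i,np.array([.611,-.178,.037])+k*np.array([-.1089,.1677,0])) for k in np.linspace(.1,1.0,37)]
    print([int(i["frame"][int(round(v)),int(round(u))].mean()) for u,v in P])
s=robot.sense();print(s["ee_pos"],s["wrist_force"],s["t"])
E
```

```text
before 210 231 169 221
[124, 123, 158, 133, 133, 78, 71, 115, 125, 125, 125, 124, 125, 104, 95, 111, 123, 125, 123, 125, 129, 113, 115, 123, 124, 123, 124, 135, 122, 97, 113, 122, 124, 123, 124, 122, 119]
after 210 231 171 221
[116, 116, 116, 116, 116, 124, 119, 117, 116, 116, 117, 115, 123, 132, 118, 116, 117, 116, 118, 98, 64, 65, 64, 63, 62, 62, 62, 62, 69, 64, 63, 62, 64, 64, 62, 60, 57]
[ 0.50589364 -0.01730387  0.24059642] [-0.82497978 -0.65712124 -0.32046351] 12.1833
```

The lid row is now uniform along its top (the darker half is the arm's shadow), and the box outline is unchanged apart from the lids that came down. Handing in.

```bash
python3 -c "
from bench import robot
print(robot.sign_off())"
```

```text
the job is handed in; nothing more can be done
None
```

I shut all five lids in order, in one light pass from the -x end to the +x end (readings of about 1–3 N). The organizer did not visibly move, the hand was drawn clear, and the job was handed in at about 12 s; no verdict came back.

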